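Ring-back test of a wall telephone

TASK

Start the ring-back test of the wall telephone that lies on its back on the bench: with the fingertips tap the test number 1, 6, 0 on its blank keypad in that order (left key of the top row, right key of the second row, middle key of the bottom row; the telephone's top end points away from the robot), each lightly and fully let go before the next, pressing no other key. Then hang up by pressing the steel hook lever in the cradle above the keys gently down, and finish while still holding it down with the fingers, so that the exchange can ring back. Pick nothing up, do not shove the telephone about, and leave the handset and the other things where they lie.

Things in the scene. Friction and masses are not known exactly. Their poses are not given: they have to be found in the camera images.
- phone: red wall telephone, 220 (x) x 140 (y) mm, on its back, loose, about 2.5 kg, no handset fitted. Origin: centre of the underside; +x to its top end (away from the robot, within 0.25 rad), +y to its left, z up; flat face at 68 mm. Top third: cradle of two forks (41 to 66 mm either side of the middle, prongs up to 92 mm) with the hook lever between them; below it the keys, 3 columns by 4 rows, 30 mm pitch
- key_r1c1_top (a point): centre of the top face of key 1: left key of the top row; square key 22 x 22 mm, top 79 mm above the telephone's underside and 9 mm proud of the key plate, 8 mm gap to the next keys
- key_r1c1 (a joint): travel of key 1: left key of the top row; joint value 0 at rest, 0.005 m fully down; spring 1.2 N at first, 4 N fully down, comes back up when let go; it registers beyond 0.003
- key_r2c3_top (a point): centre of the top face of key 6: right key of the second row; square key 22 x 22 mm, top 79 mm above the telephone's underside and 9 mm proud of the key plate, 8 mm gap to the next keys
- key_r2c3 (a joint): travel of key 6: right key of the second row; joint value 0 at rest, 0.005 m fully down; spring 1.2 N at first, 4 N fully down, comes back up when let go; it registers beyond 0.003
- key_r4c2_top (a point): centre of the top face of key 0: middle key of the bottom row; square key 22 x 22 mm, top 79 mm above the telephone's underside and 9 mm proud of the key plate, 8 mm gap to the next keys
- key_r4c2 (a joint): travel of key 0: middle key of the bottom row; joint value 0 at rest, 0.005 m fully down; spring 1.2 N at first, 4 N fully down, comes back up when let go; it registers beyond 0.003
- key_r1c2 (a joint): travel of the key in row 1 (1 = top), column 2 (1 = left), same size and spring; not to be pressed
- key_r1c3 (a joint): travel of the key in row 1 (1 = top), column 3 (1 = left), same size and spring; not to be pressed
- key_r2c1 (a joint): travel of the key in row 2 (1 = top), column 1 (1 = left), same size and spring; not to be pressed
- key_r2c2 (a joint): travel of the key in row 2 (1 = top), column 2 (1 = left), same size and spring; not to be pressed
- key_r3c1 (a joint): travel of the key in row 3 (1 = top), column 1 (1 = left), same size and spring; not to be pressed
- key_r3c2 (a joint): travel of the key in row 3 (1 = top), column 2 (1 = left), same size and spring; not to be pressed
- key_r3c3 (a joint): travel of the key in row 3 (1 = top), column 3 (1 = left), same size and spring; not to be pressed
- key_r4c1 (a joint): travel of the key in row 4 (1 = top), column 1 (1 = left), same size and spring; not to be pressed
- key_r4c3 (a joint): travel of the key in row 4 (1 = top), column 3 (1 = left), same size and spring; not to be pressed
- hook_pad (a point): pressing point on top of the hook lever: a steel strip 26 mm wide, 50 mm long (along the telephone's x) between the forks of the cradle, hinged 40 mm towards the telephone's top end from here; its free end, a black roller 10 mm the other way, stands up. At rest the point is about 89 mm above the telephone's underside; fully pressed about 77 mm (it goes down 12 mm)
- hook (a joint): angle of the hook lever: 0 standing up (off hook), 0.30 rad fully down (on hook); spring about 1.5 N at the pressing point at first, 5 N fully down; it comes back up when let go; on hook beyond 0.22
- handset_1: black handset, 59 x 250 x 80 mm, lying loose to the left of the telephone, near the bench's front edge; origin at its underside centre; leave it
- screwdriver_cross: red screwdriver, 201 mm long, lying to the left of the telephone; origin at its underside centre; leave it
- capsule_1: round black speaker capsule, 40 mm across, 15 mm high, beyond the telephone; leave it
- solder_spool: spool of solder wire, 64 mm across, 40 mm high, beyond the telephone; leave it
- keypad_1: spare steel keypad module, 78 x 62 x 18 mm, lying on the bench far left of the telephone; no part of the test, leave it
- press_foot (a point): nearest corner of the foot of the green lever press, a fixed machine 0.44 m tall that stands beyond and to the left of this point; keep clear of it

How it is judged:
By the outcome, as a careful person would: the job done as asked, in the order asked, and still so for the second after the job is handed in, while the arm keeps its last pose, push and grip.
It also fails if it takes over 48 s, if anything falls off the work surface, if the arm or the gripper's body presses on something with over 40 N, if the wrist force passes 120 N, or if a joint passes its speed limit or range.

ROBOT

A 7-joint arm with a two-finger parallel gripper is mounted at the origin on a cart in front of the work surface, level with it; the furniture and walls round the work are solid. World frame = base frame: x ahead of the robot, y to its left, z up, the work surface at z = 0. Lengths are in m, angles in rad, forces in N, time in s.
With the tool pointing down it reaches from about 0.425 to 1.025 m from the base axis. Payload 3.6 kg.
Tool frame: the origin (TCP) lies between the finger pads; the fingertips stand 22 mm ahead of it and the grasp point (between the pads) lies 3 mm ahead of it; z points along the fingers, x is the direction in which the jaws open and shut, and the axes are right-handed (so a half turn about z gives the same grasp; the last joint's range is limited). The gripper opens to 85 mm and grips with 20 to 120 N. Pads are 22 mm wide; open, the fingers measure 114 mm over their backs; the gripper's body (76 mm by 85 mm) begins 54 mm behind the grasp point. The pads swing forward as they close: fully open they stand 13 mm farther back than shut.
Start: joints at [-1.349, 0.591, 0.048, 1.609, -0.033, 0.943, -0.034], TCP at [0.224, 0.689, 0.253] pointing down, gripper open.
Joint ranges: [-2.69, 2.69], [-0.47, 2.24], [-1.27, 1.36], [0.19, 2.51], [-1.53, 4.68], [0.08, 2.07], [-3.09, 3.09]. Speed limits (rad/s): [2.57, 2.57, 3.14, 3.14, 3.14, 3.14, 3.14].

INTERFACE

Orientations are given as [roll, pitch, yaw] about the fixed x, y, z axes, in that order (R = Rz(yaw) Ry(pitch) Rx(roll)).
In Python, from bench import ctrl gives the robot as it stands.
- The arm moves only by the tool step_arm, never from a script. Its argument "increments" is a list of rows, each an object of numbers: "x", "y", "z": the shift along the tool's x, y, z in cm; "wx", "wy", "wz": the turn, a rotation vector about the tool's x, y, z in degrees. A call has 1 to 20 rows; each row shifts and turns the pose as measured when the row begins, along the tool's axes as they then stand; what a row does not reach is not made up. A row lasts 1/8 s, in which the tool goes at most 62.5 mm and 10.7 degrees, less where a joint would pass 70% of its speed; a pose out of reach is approached as far as the arm can. A call is refused whole if a number of a shift passes 6.25 or a number of a turn 10.7, either way. A call with a gripper value outside its range is refused whole. "claw" is the closure, from 0 (fully open) to 1 (shut), set as the call begins (left out, the last holds). The fingers move at their own pace and stop on an object; "newtons" is the grip in N (left out, the last holds). Time passes only in rows, so rows that do not move let the fingers close. It gives the time, the measured TCP pose, the force and the opening at its end, in the units of the state.
- ctrl.get_obs(): the state, without advancing time (a new reading comes with each control period).
- ctrl.grab_frame(name): name is "scene" or "top" or "wrist"; returns a dict with "frame" (384x512x3 uint8, blue, green, red), "depth" (384x512 float32, m along the optical axis (not along the pixel's ray), 0 where there is no reading), "K" (3x3 intrinsics, pixels), "rvec" (rotation vector, rad) and "tvec" (3), from world to camera coordinates, as OpenCV has them; the wrist camera has in their place "tool_from_camera" (4x4, takes a point from camera to tool coordinates, whose origin is the TCP and whose axes are the tool frame's). Camera axes: x right, y down, z forward; pixel columns grow to the right and rows downward; lengths in m; the calibration is good to about 2 mm. A picture is of the moment at which its call begins: read the wrist's pose just before it.
- ctrl.finish_job(): hands the job in, once; it reports no verdict.
The state is a dict: "time": time; "q": joint angles; "dq": joint speeds; "effort": joint torques, N m; "position": TCP position; "eef_rot": TCP orientation; "force": force on the tool from outside, world axes, zero at the start; "moment": the same for the moment, N m; "gripper_width": finger opening in m.
Only numpy, scipy, OpenCV 4.12 (cv2) and the standard library are available. Lean on these libraries where they do the work, as an engineer would, in place of code of your own. Each camera call takes 0.05 s, during which the arm holds its last target.

## Working session

There is one attempt and no reset: what is moved stays moved. The work goes in short steps, Python scripts to look and compute and a tool call to move; the robot and the scene stay as the last step left them, time stands still between calls to the robot, and variables do not carry over. Pictures are saved under pics/ and viewed, and the job is handed in when it is done.

Besides the shell and the picture viewer there is one more tool, called as name(argument=value, ...) on one line, values as JSON. step_arm: Moves the arm, as the interface text tells. Its arguments: {"type":"object","properties":{"increments":{"type":"array","items":{"type":"object","properties":{"x":{"type":"number"},"y":{"type":"number"},"z":{"type":"number"},"wx":{"type":"number"},"wy":{"type":"number"},"wz":{"type":"number"}}}},"claw":{"type":"number"},"newtons":{"type":"number"}},"required":["increments"]}

```bash
ls; mkdir -p pics; cat > h.py <<'E'
import numpy as np, cv2
from bench import ctrl
def grab(n,fn=None):
    f=ctrl.grab_frame(n)
    if fn: cv2.imwrite('pics/'+fn,f['frame'])
    np.savez(''+n+'.npz',**{k:np.array(v) for k,v in f.items()})
    return f
def world(f,obs=None):
    K=np.array(f['K']);d=np.array(f['depth']);h,w=d.shape
    u,v=np.meshgrid(np.arange(w),np.arange(h))
    P=np.stack([(u-K[0,2])/K[0,0]*d,(v-K[1,2])/K[1,1]*d,d],-1)
    R=cv2.Rodrigues(np.array(f['rvec'],float))[0];t=np.array(f['tvec']).ravel()
    return (P-t)@R
E
python3 - <<'E'
from h import *
o=ctrl.get_obs();print(o)
for n in('scene','top','wrist'): grab(n,n+'1.png')
E
```

```text
pics
{'time': 0.0, 'q': array([-1.34951525,  0.59213813,  0.04827805,  1.60982724, -0.03329525,
        0.94268615, -0.0336613 ]), 'dq': array([-0.00033705, -0.00161627, -0.001223  , -0.00100269, -0.00080708,
        0.00054771, -0.00116742]), 'effort': array([-5.38824752e-04, -5.48676467e+01,  1.54625818e+00, -1.98122084e+01,
        9.37638804e-03,  8.56093015e-03, -1.57126834e-06]), 'position': array([0.22420473, 0.68864539, 0.25212477]), 'eef_rot': array([3.14147288e+00, 2.25144506e-03, 1.25615512e+00]), 'force': array([ 0.70107432, -0.05820998,  0.20147194]), 'moment': array([-0.02156348,  0.0205916 , -0.04111686]), 'gripper_width': 0.0854185420850933}
```

View pics/scene1.png

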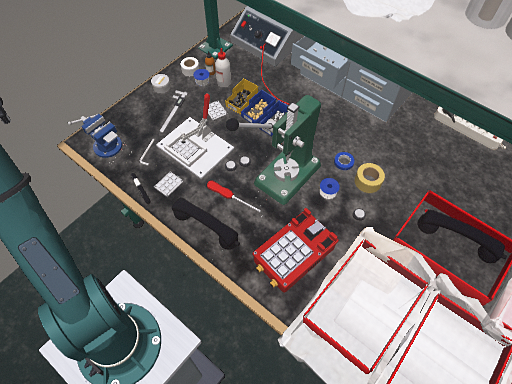

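View pics/top1.png

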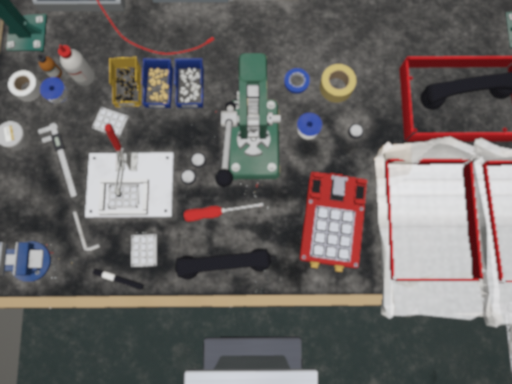

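The scene view shows the red telephone at about (295,248), with its keypad at (287,255) and its hook lever at (317,228). The top view shows it at (335,222), with the bags just to its right and the press foot to its upper left. Next I'll measure its pose.

```bash
python3 - <<'E'
from h import *
for n in('top','scene'):
    f=dict(np.load(n+'.npz'));P=world(f);im=f['frame'].astype(int)
    print(n,f['K'][0,0],f['tvec'], (f['depth']>0).mean())
    b,g,r=im[...,0],im[...,1],im[...,2]
    red=(r>120)&(g<70)&(b<80)
    box=np.zeros_like(red)
    if n=='top': box[165:275,295:375]=1
    else: box[200:300,240:350]=1
    m=red&box&(f['depth']>0)
    Q=P[m];print(Q.shape,np.percentile(Q,[1,10,50,90,99],axis=0).round(4))
    face=m&(abs(P[...,2]-0.068)<0.006)
    q=P[face][:,:2].astype(np.float32);print('face',cv2.minAreaRect(q),np.median(P[face][:,2]))
    # keys
    key=box.astype(bool)&(im.min(-1)>150)&(P[...,2]>.06)&(P[...,2]<.095)
    nl,lab,st,ce=cv2.connectedComponentsWithStats(key.astype(np.uint8),connectivity=4)
    for i in range(1,nl):
        if st[i,4]>15: print(st[i],ce[i].round(1),np.median(P[lab==i],axis=0).round(4))
for n,s in(('scene',(200,310,235,355)),('top',(160,280,290,380))):
    im=cv2.imread(f'pics/{n}1.png')[s[0]:s[1],s[2]:s[3]];cv2.imwrite(f'pics/{n}1z.png',cv2.resize(im,None,fx=5,fy=5,interpolation=cv2.INTER_CUBIC))
E
```

```text
top 468.4959134537341 [-0.01164228  0.57219135  1.09693582] 0.9959564208984375
(2153, 3) [[ 0.3988 -0.2852  0.0014]
 [ 0.42   -0.2647  0.0635]
 [ 0.5432 -0.1968  0.0674]
 [ 0.6015 -0.138   0.075 ]
 [ 0.6198 -0.1248  0.0924]]
face ((0.509968101978302, -0.20363497734069824), (0.13944387435913086, 0.21941444277763367), 81.34674072265625) 0.06720465416873606
[333 177  14  18 183] [338.6 185.2] [ 0.5878 -0.2156  0.0821]
[ 311  207   43   54 1885] [332.5 233.5] [ 0.4704 -0.1979  0.0743]
scene 421.14077778759685 [-0.37423686  0.42593028  1.13758919] 0.996063232421875
(1651, 3) [[ 0.3969 -0.3439  0.0448]
 [ 0.4099 -0.2757  0.0632]
 [ 0.5282 -0.2307  0.0685]
 [ 0.5977 -0.1418  0.0736]
 [ 0.6179 -0.1281  0.0942]]
face ((0.5056592226028442, -0.24259284138679504), (0.21712574362754822, 0.22022958099842072), 81.8610610961914) 0.06838393576518176
[308 221  16  13 104] [315.4 227.1] [ 0.5912 -0.2171  0.0842]
[278 231  26  17 215] [290.3 239.5] [ 0.516  -0.179   0.0781]
[270 241  27  20 226] [282.6 250.2] [ 0.471  -0.1897  0.0779]
[301 244  11  11  72] [305.2 249.3] [ 0.5164 -0.2338  0.0784]
[262 248  13  12  80] [268.  253.7] [ 0.4382 -0.1601  0.0781]
[293 250  11  12  73] [297.6 255.7] [ 0.4869 -0.2295  0.079 ]
[284 252  28  26 137] [293.2 263. ] [ 0.4594 -0.234   0.073 ]
[269 256  13  12  77] [274.9 261.3] [ 0.4317 -0.1903  0.0781]
[267 262  15  16  34] [274.  269.3] [ 0.4138 -0.2025  0.0699]
[278 263  11  12  72] [282.7 268.9] [ 0.428  -0.221   0.0788]
```

```bash
python3 - <<'E'
import cv2,numpy as np
a=cv2.imread('pics/scene1z.png');b=cv2.imread('pics/top1z.png');print(a.shape,b.shape)
h=550;b=cv2.resize(b,(int(b.shape[1]*h/b.shape[0]*.7),int(h*.7)));a=cv2.resize(a,(450,int(a.shape[0]*450/a.shape[1])))
H=max(a.shape[0],b.shape[0]);o=np.zeros((H,a.shape[1]+b.shape[1],3),np.uint8);o[:a.shape[0],:a.shape[1]]=a;o[:b.shape[0],a.shape[1]:]=b
cv2.imwrite('pics/z1.png',o);print(o.shape)
E
```

```text
(550, 600, 3) (600, 450, 3)
(412, 738, 3)
```

View pics/z1.png

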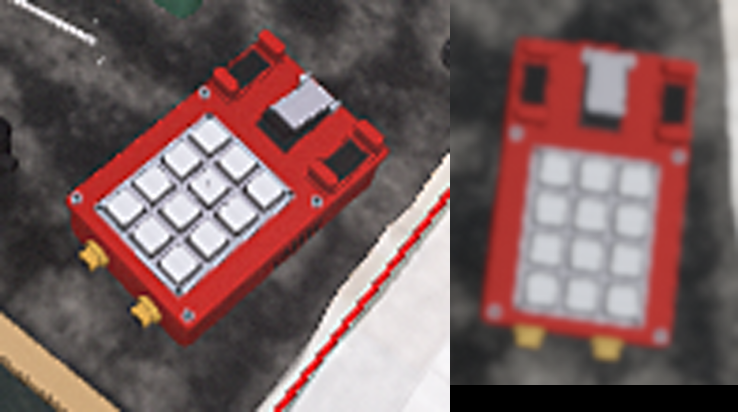

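```bash
python3 - <<'E'
from h import *
f=dict(np.load('top.npz'));P=world(f)
for zz in(.1,.15,.2,.3):
    m=(P[...,2]>zz)&(f['depth']>0)
    n,l,st,c=cv2.connectedComponentsWithStats(m.astype(np.uint8))
    for i in range(1,n):
        if st[i,4]>20:
            q=P[l==i];print(zz,st[i],np.percentile(q,[1,99],axis=0).round(3).tolist())
f=dict(np.load('wrist.npz'));print(f['tool_from_camera'],f['K'])
E
```

```text
0.1 [  0   0  15  19 265] [[1.025, 0.602, 0.101], [1.062, 0.634, 0.165]]
0.1 [152   0  76   2 149] [[1.067, 0.057, 0.104], [1.073, 0.245, 0.116]]
0.1 [ 58  44  24  25 405] [[0.889, 0.426, 0.1], [0.934, 0.472, 0.166]]
0.1 [ 214   53   66  134 3453] [[0.52, -0.056, 0.164], [0.822, 0.056, 0.412]]
0.1 [ 425   72   87   32 1421] [[0.792, -0.642, 0.101], [0.854, -0.439, 0.144]]
0.1 [104 123  17  27 222] [[0.678, 0.311, 0.101], [0.714, 0.33, 0.184]]
0.1 [426 142  11   5  28] [[0.679, -0.453, 0.1], [0.689, -0.43, 0.107]]
0.1 [  0 242   5  33 122] [[0.38, 0.566, 0.1], [0.452, 0.572, 0.118]]
0.1 [ 13 242  30  33 720] [[0.379, 0.479, 0.1], [0.451, 0.537, 0.119]]
0.15 [ 0  0  5  8 33] [[1.027, 0.603, 0.15], [1.044, 0.611, 0.168]]
0.15 [59 44  6  7 24] [[0.911, 0.445, 0.151], [0.917, 0.455, 0.17]]
0.15 [ 214   53   66  134 3435] [[0.52, -0.056, 0.201], [0.822, 0.056, 0.412]]
0.15 [104 123  12  15 121] [[0.69, 0.311, 0.151], [0.715, 0.33, 0.185]]
0.2 [ 214   53   66  134 3406] [[0.52, -0.056, 0.206], [0.822, 0.056, 0.412]]
0.3 [246  85  13  20 230] [[0.705, -0.02, 0.303], [0.73, 0.003, 0.346]]
0.3 [214 133  19  54 487] [[0.517, 0.027, 0.303], [0.641, 0.056, 0.415]]
[[ 9.99999948e-01 -1.57894780e-04  2.82863525e-04 -2.40795061e-04]
 [ 7.92249877e-05  9.65860536e-01  2.59062576e-01 -6.61453040e-02]
 [-3.14111344e-04 -2.59062540e-01  9.65860498e-01 -1.21000708e-01]
 [ 0.00000000e+00  0.00000000e+00  0.00000000e+00  1.00000000e+00]] [[276.72255527   0.         256.19903796]
 [  0.         276.72255527 191.00562856]
 [  0.           0.           1.        ]]
```

View pics/wrist1.png

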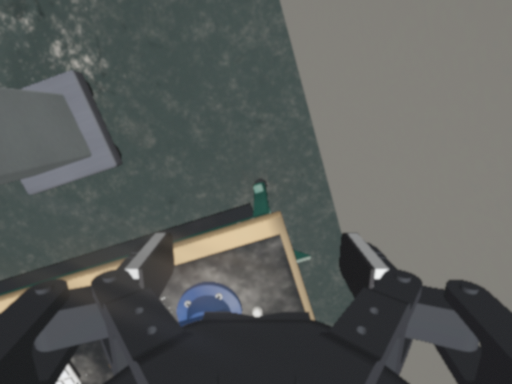

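```bash
cat > sim.py <<'E'
import numpy as np
from scipy.spatial.transform import Rotation as R
def sim(p,e,rows):
    T=R.from_euler('xyz',e);p=np.array(p,float)
    for r in rows:
        g=lambda k:r.get(k,0)
        p=p+T.apply([g('x')/100,g('y')/100,g('z')/100]);T=T*R.from_rotvec(np.radians([g('wx'),g('wy'),g('wz')]))
        print(p.round(3),'r',np.hypot(*p[:2]).round(3),'ang',np.degrees(np.arctan2(p[1],p[0])).round(1),'yaw',np.degrees(T.as_euler('xyz')[2]).round(1))
    return p,T
if __name__=='__main__':
    a=[dict(x=-4,y=4.0,z=-0.5,wz=4)]*7
    b=[dict(x=-.2,y=5.8,wz=8)]*8
    sim([.224,.6886,.252],[np.pi,0,1.256],a+b)
E
python3 sim.py
```

```text
[0.25  0.638 0.257] r 0.685 ang 68.6 yaw 68.0
[0.272 0.586 0.262] r 0.646 ang 65.1 yaw 64.0
[0.29  0.533 0.267] r 0.606 ang 61.4 yaw 60.0
[0.305 0.478 0.272] r 0.567 ang 57.5 yaw 56.0
[0.315 0.422 0.277] r 0.527 ang 53.2 yaw 52.0
[0.322 0.366 0.282] r 0.488 ang 48.7 yaw 48.0
[0.325 0.31  0.287] r 0.449 ang 43.6 yaw 44.0
[0.364 0.267 0.287] r 0.451 ang 36.2 yaw 36.0
[0.397 0.219 0.287] r 0.453 ang 28.9 yaw 28.0
[0.422 0.166 0.287] r 0.454 ang 21.5 yaw 20.0
[0.44  0.111 0.287] r 0.454 ang 14.2 yaw 12.0
[0.45  0.054 0.287] r 0.453 ang 6.8 yaw 4.0
[ 0.452 -0.004  0.287] r 0.452 ang -0.5 yaw -4.0
[ 0.446 -0.062  0.287] r 0.45 ang -7.9 yaw -12.0
[ 0.432 -0.118  0.287] r 0.448 ang -15.3 yaw -20.0
```

step_arm(increments=[{"x":-4,"y":4,"z":-0.5,"wz":4},{"x":-4,"y":4,"z":-0.5,"wz":4},{"x":-4,"y":4,"z":-0.5,"wz":4},{"x":-4,"y":4,"z":-0.5,"wz":4},{"x":-4,"y":4,"z":-0.5,"wz":4},{"x":-4,"y":4,"z":-0.5,"wz":4},{"x":-4,"y":4,"z":-0.5,"wz":4}], claw=1)

```text
invalid input
```

step_arm(increments=[{"x":-4.0,"y":4.0,"z":-0.5,"wx":0,"wy":0,"wz":4.0},{"x":-4.0,"y":4.0,"z":-0.5,"wx":0,"wy":0,"wz":4.0},{"x":-4.0,"y":4.0,"z":-0.5,"wx":0,"wy":0,"wz":4.0},{"x":-4.0,"y":4.0,"z":-0.5,"wx":0,"wy":0,"wz":4.0},{"x":-4.0,"y":4.0,"z":-0.5,"wx":0,"wy":0,"wz":4.0},{"x":-4.0,"y":4.0,"z":-0.5,"wx":0,"wy":0,"wz":4.0},{"x":-4.0,"y":4.0,"z":-0.5,"wx":0,"wy":0,"wz":4.0}], claw=1, newtons=30)

```text
time: 1.02
position: [0.325, 0.3028, 0.2856]
eef_rot: [-3.141, 0.001, 0.758]
force: [0.5, -0.8, 1.1]
gripper_width: -0.0002
```

step_arm(increments=[{"x":-1.0,"y":5.5,"z":-0.5,"wx":0,"wy":0,"wz":8.0},{"x":-1.0,"y":5.5,"z":-0.5,"wx":0,"wy":0,"wz":8.0},{"x":-0.6,"y":5.5,"z":0,"wx":0,"wy":0,"wz":8.0}])

```text
time: 1.4
position: [0.3988, 0.1482, 0.2963]
eef_rot: [-3.14, 0.0, 0.328]
force: [0.2, -0.5, 0.4]
gripper_width: -0.0005
```

step_arm(increments=[{"x":-0.6,"y":5.5,"z":0,"wx":0,"wy":0,"wz":7.0},{"x":-0.6,"y":5.5,"z":0,"wx":0,"wy":0,"wz":7.0},{"x":-0.2,"y":5.8,"z":0,"wx":0,"wy":0,"wz":7.0},{"x":0.5,"y":6,"z":0,"wx":0,"wy":0,"wz":6.5},{"x":2.0,"y":5.5,"z":0,"wx":0,"wy":0,"wz":0},{"x":3.0,"y":5.0,"z":0,"wx":0,"wy":0,"wz":0},{"x":4.0,"y":3,"z":0,"wx":0,"wy":0,"wz":0},{"x":0,"y":0,"z":0,"wx":0,"wy":0,"wz":0},{"x":0,"y":0,"z":0,"wx":0,"wy":0,"wz":0}])

```text
time: 2.52
position: [0.4874, -0.243, 0.2965]
eef_rot: [-3.139, -0.003, -0.175]
force: [0.2, 0.3, -0.3]
gripper_width: 0.0
```

```bash
python3 - <<'E'
from h import *
o=ctrl.get_obs();print(o['position'],o['eef_rot'],o['force'])
np.savez('obs.npz',p=o['position'],e=o['eef_rot'])
f=grab('wrist','wrist2.png')
E
```

```text
[ 0.48742476 -0.24303812  0.29648306] [-3.13873094 -0.00335874 -0.1751403 ] [ 0.2308745   0.32764694 -0.31771851]
```

View pics/wrist2.png

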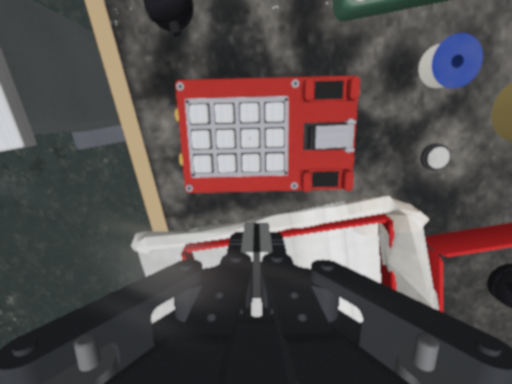

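The wrist view shows the whole telephone, with its top end to the right and its left side up. Key 1 is at (275,112), key 6 at (250,162), key 0 at (200,139) and the hook lever at (333,136).

```bash
cat > wm.py <<'E'
from h import *
from scipy.spatial.transform import Rotation as R
def wworld(f,p,e):
    K=f['K'];d=f['depth'];h,w=d.shape
    u,v=np.meshgrid(np.arange(w),np.arange(h))
    P=np.stack([(u-K[0,2])/K[0,0]*d,(v-K[1,2])/K[1,1]*d,d],-1)
    T=np.array(f['tool_from_camera'])
    return R.from_euler('xyz',e).apply((P@T[:3,:3].T+T[:3,3]).reshape(-1,3)).reshape(P.shape)+p
E
python3 - <<'E'
from wm import *
f=dict(np.load('wrist.npz'));o=np.load('obs.npz');P=wworld(f,o['p'],o['e'])
im=f['frame'].astype(int)
key=np.zeros(im.shape[:2],bool);key[95:178,183:292]=1
k=key&(im.min(-1)>150)&(P[...,2]>.073)
k2=cv2.erode(k.astype(np.uint8),np.ones((3,3)))
n,l,st,c=cv2.connectedComponentsWithStats(k2,connectivity=4)
for i in range(1,n):
    if st[i,4]>30: print(st[i,:4],c[i].round(1),P[l==i].mean(0).round(4))
red=(im[...,2]>120)&(im[...,1]<60)&(abs(P[...,2]-.068)<.005);box=np.zeros_like(red);box[70:200,170:365]=1
q=P[red&box];print(cv2.minAreaRect(q[:,:2].astype(np.float32)),np.median(q[:,2]),len(q))
for u in range(305,362,4): print(u,im[136,u],P[136,u].round(4))
z=cv2.resize(f['frame'][65:205,165:375],None,fx=3.8,fy=3.8,interpolation=cv2.INTER_CUBIC);cv2.imwrite('pics/w2z.png',z)
E
```

```text
[267 104  16  17] [274.5 112. ] [ 0.5207 -0.1765  0.0821]
[216 105  17  17] [223.7 113. ] [ 0.4619 -0.1672  0.0795]
[241 105  17  17] [249.1 112.7] [ 0.4914 -0.1721  0.0808]
[191 106  16  17] [198.5 113.9] [ 0.433  -0.1633  0.0821]
[267 130  16  17] [274.5 137.8] [ 0.5162 -0.2061  0.0795]
[218 131  16  17] [225.2 139. ] [ 0.4582 -0.1969  0.0849]
[242 131  16  16] [249.8 138.4] [ 0.4869 -0.2013  0.0823]
[193 132  16  16] [200.4 139.5] [ 0.428  -0.1924  0.0795]
[243 155  16  16] [250.7 162.7] [ 0.4826 -0.2308  0.0794]
[267 155  16  16] [274.7 162.4] [ 0.5118 -0.2353  0.0807]
[195 156  16  17] [202.2 163.8] [ 0.4236 -0.2216  0.0795]
[219 156  16  16] [226.4 163.5] [ 0.4533 -0.226   0.0822]
((0.508041501045227, -0.20469674468040466), (0.1391138881444931, 0.2187575101852417), 81.31702423095703) 0.06844446966845008 7026
305 [59 57 63] [ 0.5545 -0.2114  0.0681]
309 [38 36 35] [ 0.5552 -0.2099  0.092 ]
313 [51 50 50] [ 0.5595 -0.2106  0.093 ]
317 [177 170 170] [ 0.5647 -0.2118  0.0898]
321 [183 176 176] [ 0.5697 -0.2128  0.0882]
325 [183 176 176] [ 0.5743 -0.2136  0.088 ]
329 [183 176 176] [ 0.5796 -0.2147  0.0855]
333 [183 176 175] [ 0.5845 -0.2156  0.0844]
337 [182 175 175] [ 0.5896 -0.2166  0.0827]
341 [182 175 174] [ 0.5943 -0.2175  0.0828]
345 [181 174 174] [ 0.6003 -0.2188  0.0784]
349 [178 171 170] [ 0.6045 -0.2194  0.0803]
353 [140 137 164] [ 0.61   -0.2206  0.0777]
357 [38 36 38] [ 0.6407 -0.2309  0.0023]
361 [44 44 43] [ 0.6464 -0.2319  0.0026]
```

View pics/w2z.png

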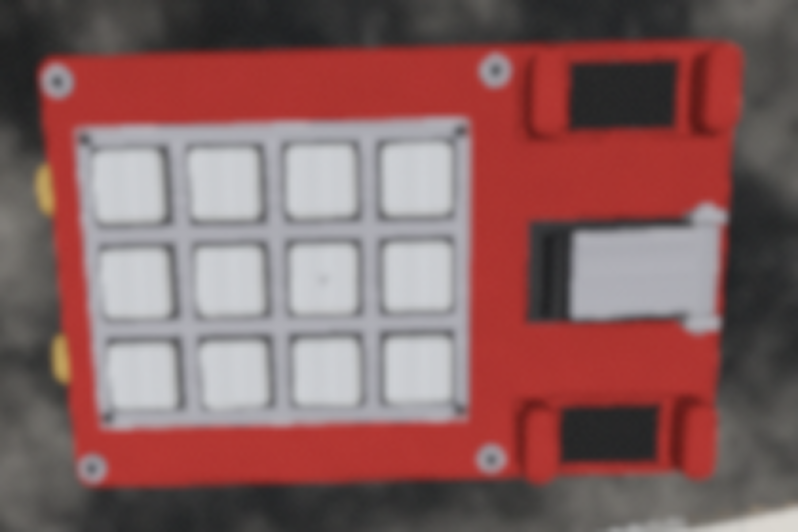

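```bash
python3 - <<'E'
from wm import *
f=dict(np.load('wrist.npz'));T=np.linalg.inv(f['tool_from_camera']);K=f['K']
for p in([0,0,.022],[0,-.011,.022],[0,.011,.022],[.0145,-.011,.022],[-.0145,-.011,.022],[0,-.011,0.003]):
    c=T[:3,:3]@p+T[:3,3];print(p,(K@c/c[2])[:2].round(1))
z=cv2.resize(f['frame'][200:300,200:310],None,fx=5,fy=5,interpolation=cv2.INTER_CUBIC);cv2.imwrite('pics/w2t.png',z)
# tool-frame depth cloud near the tip
d=f['depth'];h,w=d.shape;u,v=np.meshgrid(np.arange(w),np.arange(h))
P=np.stack([(u-K[0,2])/K[0,0]*d,(v-K[1,2])/K[1,1]*d,d],-1);A=f['tool_from_camera'];Q=P@A[:3,:3].T+A[:3,3]
for v0 in(222,226,232,240,250): 
    print(v0,[(u0,*(1000*Q[v0,u0]).round(0).astype(int)) for u0 in(240,244,250,256,262,268,272)])
# key grid by scene & top on plane z=.079
for n in('scene','top'):
    g=dict(np.load(n+'.npz'));Rm=cv2.Rodrigues(g['rvec'])[0];t=g['tvec'].ravel()
    # rectify a 1px=0.5mm map on plane z=.079
    xs=np.arange(.38,.66,.0005);ys=np.arange(-.10,-.32,-.0005)
    X,Y=np.meshgrid(xs,ys,indexing='ij');W=np.stack([X,Y,0*X+.079],-1)
    C=W@Rm.T+t;uv=C@g['K'].T;uv=uv[...,:2]/uv[...,2:]
    im=cv2.remap(g['frame'],uv[...,0].astype(np.float32),uv[...,1].astype(np.float32),cv2.INTER_CUBIC)
    np.save(n+'_rect.npy',im);cv2.imwrite(f'pics/{n}_rect.png',im[::-1])
Pw=None
p=np.load('obs.npz');Rt=R.from_euler('xyz',p['e']).as_matrix()
W2=(W-p['p'])@Rt;C=W2@T[:3,:3].T+T[:3,3];uv=C@K.T;uv=uv[...,:2]/uv[...,2:]
im=cv2.remap(f['frame'],uv[...,0].astype(np.float32),uv[...,1].astype(np.float32),cv2.INTER_CUBIC);np.save('wrist_rect.npy',im)
# grid fit: template score on brightness
from scipy.optimize import minimize
for n in('scene','top','wrist'):
    I=cv2.GaussianBlur(np.load(n+'_rect.npy').min(-1).astype(np.float32),(0,0),1.5)
    def sc(q):
        x0,y0,a=q;s=0
        g=np.arange(-15,15.01,1.)/1000
        gx,gy=np.meshgrid(g,g,indexing='ij');wt=np.where(np.maximum(abs(gx),abs(gy))<.0105,1,-1.0);wt-=wt.mean()
        for i in range(4):
            for j in range(3):
                lx=(1.5-i)*.03+gx;ly=(1-j)*.03+gy
                x=x0+np.cos(a)*lx-np.sin(a)*ly;y=y0+np.sin(a)*lx+np.cos(a)*ly
                s+=(cv2.remap(I,((-.10-y)/.0005).astype(np.float32),((x-.38)/.0005).astype(np.float32),cv2.INTER_LINEAR)*wt).mean()
        return -s
    best=min((minimize(sc,[x,y,a],method='Nelder-Mead',options=dict(initial_simplex=[[x,y,a],[x+.003,y,a],[x,y+.003,a],[x,y,a+.03]])) for x in(.47,.475,.48) for y in(-.197,-.203) for a in(-.15,)),key=lambda r:r.fun)
    x,y,a=best.x;print(n,best.x.round(4),best.fun)
    ex=np.array([np.cos(a),np.sin(a)]);ey=np.array([-ex[1],ex[0]])
    for nm,lx,ly in(('1',.045,.03),('6',.015,-.03),('0',-.045,0)): print(nm,(best.x[:2]+lx*ex+ly*ey).round(4))
E
```

```text
[0, 0, 0.022] [257.2 237.7]
[0, -0.011, 0.022] [257.2 219.3]
[0, 0.011, 0.022] [257.2 255.5]
[0.0145, -0.011, 0.022] [283.6 219.3]
[-0.0145, -0.011, 0.022] [230.9 219.3]
[0, -0.011, 0.003] [257.3 233.4]
222 [(240, np.int64(-27), np.int64(98), np.int64(294)), (244, np.int64(-19), np.int64(88), np.int64(270)), (250, np.int64(-10), np.int64(87), np.int64(267)), (256, np.int64(-1), np.int64(84), np.int64(261)), (262, np.int64(8), np.int64(84), np.int64(260)), (268, np.int64(16), np.int64(84), np.int64(258)), (272, np.int64(22), np.int64(83), np.int64(257))]
226 [(240, np.int64(-25), np.int64(92), np.int64(264)), (244, np.int64(-7), np.int64(-10), np.int64(14)), (250, np.int64(-4), np.int64(-11), np.int64(13)), (256, np.int64(-1), np.int64(-11), np.int64(13)), (262, np.int64(2), np.int64(-11), np.int64(13)), (268, np.int64(6), np.int64(-11), np.int64(13)), (272, np.int64(22), np.int64(88), np.int64(255))]
232 [(240, np.int64(-9), np.int64(-6), np.int64(15)), (244, np.int64(-7), np.int64(-11), np.int64(5)), (250, np.int64(-4), np.int64(-10), np.int64(6)), (256, np.int64(-1), np.int64(-10),
[... 492 characters left out ...]
 np.int64(5))]
250 [(240, np.int64(-8), np.int64(-7), np.int64(-7)), (244, np.int64(-6), np.int64(-10), np.int64(-13)), (250, np.int64(-3), np.int64(-11), np.int64(-14)), (256, np.int64(-1), np.int64(-10), np.int64(-13)), (262, np.int64(2), np.int64(-10), np.int64(-13)), (268, np.int64(5), np.int64(-11), np.int64(-14)), (272, np.int64(7), np.int64(-7), np.int64(-6))]
scene [ 0.4756 -0.1981 -0.1506] -540.5852214473932
1 [ 0.5246 -0.1752]
6 [ 0.4859 -0.23  ]
0 [ 0.4311 -0.1914]
top [ 0.4728 -0.1994 -0.1516] -212.77314680695022
1 [ 0.5218 -0.1766]
6 [ 0.4831 -0.2313]
0 [ 0.4283 -0.1926]
wrist [ 0.471  -0.1991 -0.1516] -236.402741834245
1 [ 0.52   -0.1762]
6 [ 0.4813 -0.231 ]
0 [ 0.4265 -0.1923]
```

View pics/w2t.png

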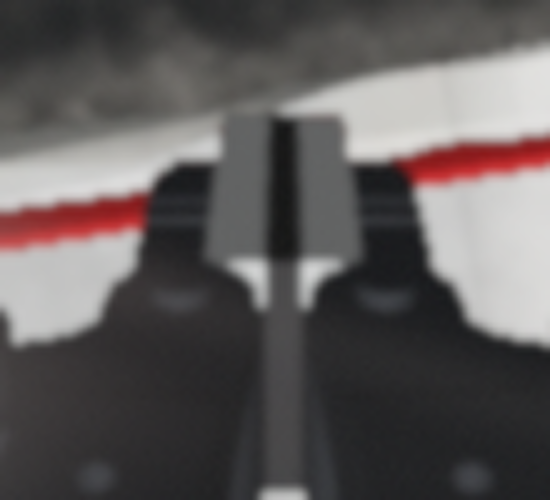

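step_arm(increments=[{"x":0.6,"y":-1.8,"z":4.0,"wx":0,"wy":0,"wz":-1.4},{"x":0.6,"y":-1.8,"z":4.0,"wx":0,"wy":0,"wz":0},{"x":0.6,"y":-1.8,"z":4.0,"wx":0,"wy":0,"wz":0},{"x":0.5,"y":-1.7,"z":4.0,"wx":0,"wy":0,"wz":0},{"x":0,"y":0,"z":0.0,"wx":0,"wy":0,"wz":0},{"x":0,"y":0,"z":0.0,"wx":0,"wy":0,"wz":0}])

```text
time: 3.32
position: [0.5219, -0.1671, 0.1368]
eef_rot: [-3.135, -0.008, -0.14]
force: [-0.6, -0.9, 0.7]
gripper_width: -0.0003
```

```bash
cat > tgt.py <<'E'
import sys
from wm import *
np.set_printoptions(suppress=True)
C=np.array(eval(open('grid.txt').read()))
def pts():
    a=C[2];ex=np.array([np.cos(a),np.sin(a)]);ey=np.array([-ex[1],ex[0]]);c=C[:2]
    return {'1':c+.045*ex+.03*ey,'6':c+.015*ex-.03*ey,'0':c-.045*ex,'h':c+C[3]*ex}
def delta(name,z):
    o=ctrl.get_obs();Rt=R.from_euler('xyz',o['eef_rot'])
    t=np.r_[pts()[name],z]
    print('pos',o['position'].round(4),'rot',o['eef_rot'].round(3),'F',o['force'].round(2),'t',round(o['time'],2))
    print('delta tool cm',(100*Rt.inv().apply(t-o['position'])).round(2),'wz deg',np.degrees(o['eef_rot'][2]-C[2]).round(2))
if __name__=='__main__': delta(sys.argv[1],float(sys.argv[2]))
E
echo "[0.473,-0.199,-0.151,0.100]" > grid.txt; python3 tgt.py 1 .101
python3 - <<'E'
from h import *
grab('wrist','w3.png');grab('scene','s3.png')
a=cv2.imread('pics/s3.png')[190:310,230:360]
cv2.imwrite('pics/s3z.png',cv2.resize(a,None,fx=5,fy=5,interpolation=cv2.INTER_CUBIC)[:600,:])
E
```

```text
pos [ 0.5219 -0.1671  0.1368] rot [-3.135 -0.008 -0.14 ] F [-0.56 -0.95  0.71] t 3.33
delta tool cm [0.1  0.91 3.58] wz deg 0.61
```

View pics/w3.png

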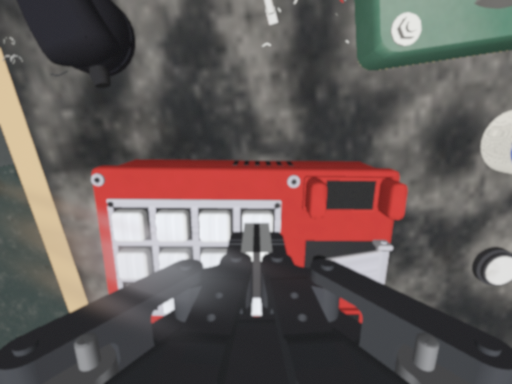

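View pics/s3z.png

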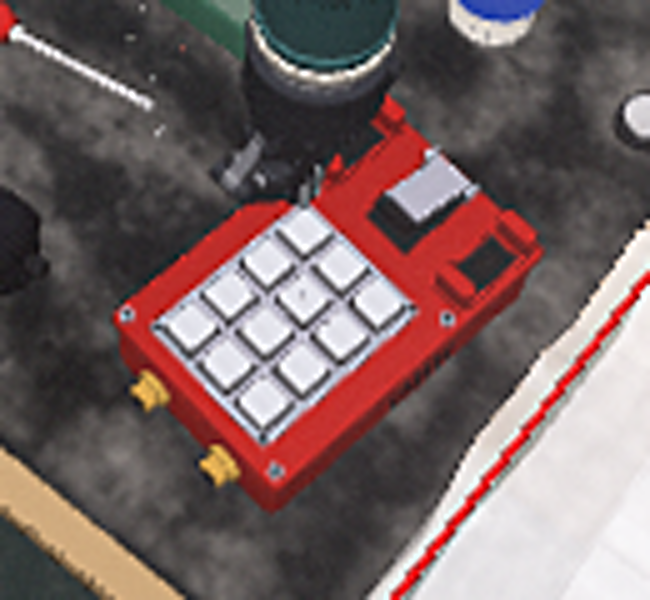

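step_arm(increments=[{"x":0.0,"y":0.5,"z":1.0,"wx":-0.4,"wy":-0.4,"wz":0.6},{"x":0.1,"y":0.4,"z":1.0,"wx":0,"wy":0,"wz":0},{"x":0,"y":0,"z":0,"wx":0,"wy":0,"wz":0},{"x":0,"y":0,"z":0,"wx":0,"wy":0,"wz":0}])

```text
time: 3.92
position: [0.5228, -0.1796, 0.1184]
eef_rot: [3.14, -0.007, -0.155]
force: [0.1, 0.9, -0.3]
gripper_width: -0.0004
```

```bash
python3 tgt.py 1 .101
python3 - <<'E'
from h import *
grab('wrist');grab('scene')
f=np.load('scene.npz')['frame'][190:270,260:350];w=np.load('wrist.npz')['frame'][190:290,190:330]
a=cv2.resize(f,None,fx=4,fy=4,interpolation=cv2.INTER_CUBIC);b=cv2.resize(w,None,fx=3.2,fy=3.2,interpolation=cv2.INTER_CUBIC)
cv2.imwrite('pics/c4.png',np.hstack([a[:320],b[:320]]))
E
```

```text
pos [ 0.5228 -0.1796  0.1184] rot [ 3.14  -0.007 -0.155] F [ 0.05  0.9  -0.3 ] t 3.92
delta tool cm [-0.14 -0.33  1.73] wz deg -0.25
```

View pics/c4.png

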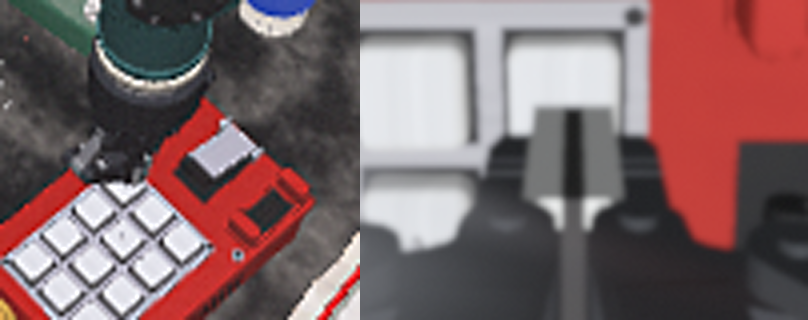

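step_arm(increments=[{"x":-0.15,"y":-0.26,"z":0.5,"wx":0,"wy":-0.4,"wz":-0.2},{"x":0,"y":0,"z":0.3,"wx":0,"wy":0,"wz":0},{"x":0,"y":0,"z":0,"wx":0,"wy":0,"wz":0}])

```text
time: 4.4
position: [0.5218, -0.176, 0.1099]
eef_rot: [3.14, 0.001, -0.151]
force: [0.0, 0.2, 0.6]
gripper_width: -0.0001
```

```bash
python3 tgt.py 1 .101
```

```text
pos [ 0.5218 -0.176   0.1099] rot [ 3.14   0.001 -0.151] F [0.03 0.18 0.56] t 4.4
delta tool cm [0.02 0.01 0.89] wz deg 0.02
```

step_arm(increments=[{"x":0,"y":0,"z":0.4,"wx":0,"wy":0,"wz":0},{"x":0,"y":0,"z":0.3,"wx":0,"wy":0,"wz":0},{"x":0,"y":0,"z":0,"wx":0,"wy":0,"wz":0},{"x":0,"y":0,"z":0,"wx":0,"wy":0,"wz":0}])

```text
time: 4.9
position: [0.5218, -0.176, 0.1023]
eef_rot: [3.14, 0.001, -0.151]
force: [0.0, 0.3, -0.2]
gripper_width: 0.0002
```

step_arm(increments=[{"x":0,"y":0,"z":0.2,"wx":0,"wy":0,"wz":0},{"x":0,"y":0,"z":0,"wx":0,"wy":0,"wz":0}])

```text
time: 5.15
position: [0.522, -0.1761, 0.1005]
eef_rot: [3.14, 0.0, -0.151]
force: [-0.8, -0.3, 1.9]
gripper_width: 0.0001
```

step_arm(increments=[{"x":0,"y":0,"z":0.2,"wx":0,"wy":0,"wz":0},{"x":0,"y":0,"z":0,"wx":0,"wy":0,"wz":0}])

```text
time: 5.4
position: [0.522, -0.1761, 0.0987]
eef_rot: [3.14, 0.0, -0.151]
force: [-1.2, 0.7, 3.0]
gripper_width: -0.0002
```

```bash
python3 tgt.py 1 .101; python3 tgt.py 1 .101|head -1
```

```text
pos [ 0.522  -0.1761  0.0987] rot [ 3.14   0.    -0.151] F [-1.2   0.66  3.03] t 5.4
delta tool cm [ 0.    0.   -0.23] wz deg 0.01
pos [ 0.522  -0.1761  0.0987] rot [ 3.14   0.    -0.151] F [-1.2   0.66  3.03] t 5.4
```

step_arm(increments=[{"x":0,"y":0,"z":0.15,"wx":0,"wy":0,"wz":0},{"x":0,"y":0,"z":0,"wx":0,"wy":0,"wz":0}])

```text
time: 5.65
position: [0.5219, -0.1761, 0.0973]
eef_rot: [3.14, 0.0, -0.151]
force: [-1.4, 0.0, 2.9]
gripper_width: 0.0
```

step_arm(increments=[{"x":0,"y":0,"z":0.08,"wx":0,"wy":0,"wz":0},{"x":0,"y":0,"z":0,"wx":0,"wy":0,"wz":0},{"x":0,"y":0,"z":0,"wx":0,"wy":0,"wz":0}])

```text
time: 6.02
position: [0.522, -0.1761, 0.0967]
eef_rot: [3.141, -0.0, -0.151]
force: [-1.5, 0.5, 3.3]
gripper_width: 0.0001
```

```bash
python3 - <<'E'
from h import *
grab('wrist','w5.png');print(ctrl.get_obs()['force'])
w=np.load('wrist.npz')['frame'][180:290,120:330]
cv2.imwrite('pics/c5.png',cv2.resize(w,None,fx=3.5,fy=3.5,interpolation=cv2.INTER_CUBIC));print(ctrl.get_obs()['force'],ctrl.get_obs()['position'])
E
```

```text
[-0.82619456  0.76228992  3.58863269]
[-0.82619456  0.76228992  3.58863269] [ 0.52196027 -0.17610401  0.09669898]
```

View pics/c5.png

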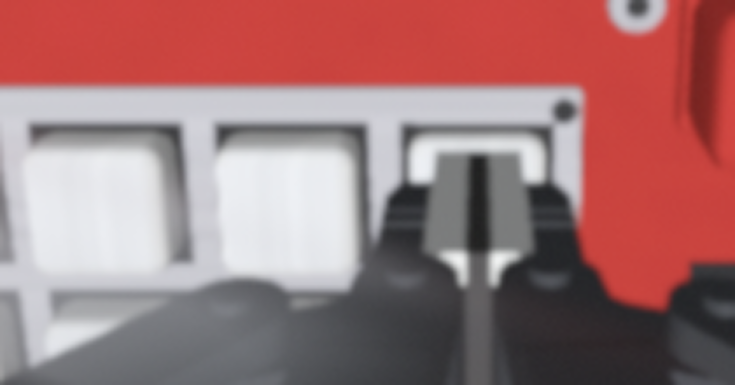

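step_arm(increments=[{"x":0,"y":0,"z":-0.8,"wx":0,"wy":0,"wz":0},{"x":0,"y":0,"z":-0.8,"wx":0,"wy":0,"wz":0},{"x":0,"y":0,"z":0,"wx":0,"wy":0,"wz":0},{"x":-0.8,"y":1.6,"z":-0.2,"wx":0,"wy":0,"wz":0},{"x":-0.8,"y":1.6,"z":0,"wx":0,"wy":0,"wz":0},{"x":-0.8,"y":1.6,"z":0,"wx":0,"wy":0,"wz":0},{"x":-0.4,"y":0.8,"z":0,"wx":0,"wy":0,"wz":0},{"x":0,"y":0,"z":0,"wx":0,"wy":0,"wz":0},{"x":0,"y":0,"z":0,"wx":0,"wy":0,"wz":0}])

```text
time: 7.2
position: [0.4817, -0.2325, 0.1154]
eef_rot: [3.139, 0.001, -0.154]
force: [-0.3, 0.1, -0.0]
gripper_width: 0.0003
```

```bash
python3 tgt.py 6 .110; python3 - <<'E'
from h import *
grab('wrist','w6.png')
E
```

```text
pos [ 0.4817 -0.2325  0.1154] rot [ 3.139  0.001 -0.154] F [-0.32  0.1  -0.04] t 7.2
delta tool cm [ 0.13 -0.18  0.54] wz deg -0.19
```

View pics/w6.png

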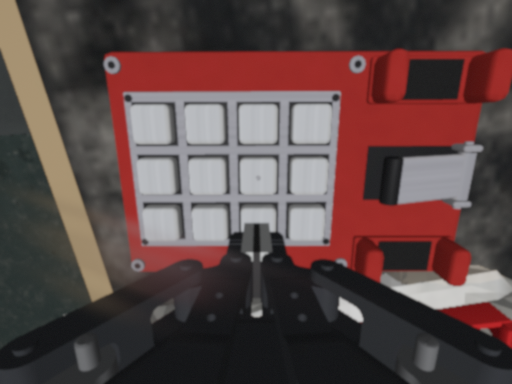

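Key 1 came back up after release. The fingertips are now over key 6, the second row from the top and right column, at (258,222).

step_arm(increments=[{"x":0.12,"y":-0.15,"z":0.3,"wx":0.1,"wy":0,"wz":-0.1},{"x":0,"y":0,"z":0.2,"wx":0,"wy":0,"wz":0},{"x":0,"y":0,"z":0,"wx":0,"wy":0,"wz":0}])

```text
time: 7.62
position: [0.4843, -0.2295, 0.1098]
eef_rot: [-3.141, 0.001, -0.149]
force: [-0.3, 0.1, -0.5]
gripper_width: 0.0001
```

```bash
python3 tgt.py 6 .0965
```

```text
pos [ 0.4843 -0.2295  0.1098] rot [-3.141  0.001 -0.149] F [-0.29  0.09 -0.48] t 7.62
delta tool cm [-0.08  0.16  1.33] wz deg 0.11
```

step_arm(increments=[{"x":-0.05,"y":0.1,"z":0.4,"wx":0,"wy":0,"wz":0},{"x":0,"y":0,"z":0.3,"wx":0,"wy":0,"wz":0},{"x":0,"y":0,"z":0.2,"wx":0,"wy":0,"wz":0},{"x":0,"y":0,"z":0.15,"wx":0,"wy":0,"wz":0},{"x":0,"y":0,"z":0.15,"wx":0,"wy":0,"wz":0},{"x":0,"y":0,"z":0,"wx":0,"wy":0,"wz":0}])

```text
time: 8.38
position: [0.4839, -0.2303, 0.0974]
eef_rot: [-3.141, 0.001, -0.149]
force: [-0.8, 0.8, 2.2]
gripper_width: 0.0003
```

```bash
python3 tgt.py 6 .0965
```

```text
pos [ 0.4839 -0.2303  0.0974] rot [-3.141  0.001 -0.149] F [-0.76  0.77  2.18] t 8.38
delta tool cm [-0.05  0.07  0.09] wz deg 0.12
```

step_arm(increments=[{"x":0,"y":0,"z":0.1,"wx":0,"wy":0,"wz":0},{"x":0,"y":0,"z":0,"wx":0,"wy":0,"wz":0},{"x":0,"y":0,"z":0,"wx":0,"wy":0,"wz":0}])

```text
time: 8.75
position: [0.4839, -0.2303, 0.0967]
eef_rot: [-3.141, 0.0, -0.149]
force: [0.2, 0.8, 3.5]
gripper_width: 0.0002
```

```bash
python3 - <<'E'
from h import *
F=[]
for i in range(4): f=grab('wrist','w7.png');F.append(ctrl.get_obs()['force'])
print(np.round(F,2),ctrl.get_obs()['position'])
w=f['frame'][180:290,120:330]
cv2.imwrite('pics/c7.png',cv2.resize(w,None,fx=3.5,fy=3.5,interpolation=cv2.INTER_CUBIC))
E
```

```text
[[-0.69 -0.19  3.12]
 [-0.64  1.34  3.47]
 [ 0.06  0.09  4.03]
 [-0.64  0.82  3.32]] [ 0.48389397 -0.23030941  0.09667922]
```

View pics/c7.png

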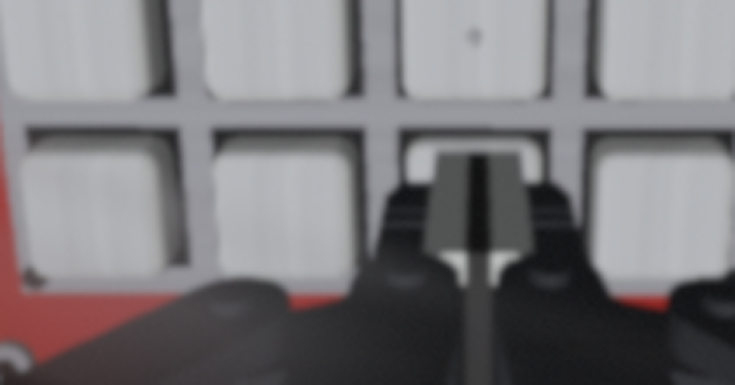

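Key 6 is down: mean force is about 3.5 N, its top sits below its neighbours, and the other keys are level. Now I'll let go and move to key 0.

step_arm(increments=[{"x":0,"y":0,"z":-0.8,"wx":0,"wy":0,"wz":0},{"x":0,"y":0,"z":-0.8,"wx":0,"wy":0,"wz":0},{"x":0,"y":0,"z":0,"wx":0,"wy":0,"wz":0},{"x":-1.6,"y":-0.8,"z":-0.2,"wx":0,"wy":0,"wz":0},{"x":-1.6,"y":-0.8,"z":0,"wx":0,"wy":0,"wz":0},{"x":-1.6,"y":-0.8,"z":0,"wx":0,"wy":0,"wz":0},{"x":-0.7,"y":-0.4,"z":0,"wx":0,"wy":0,"wz":0},{"x":0,"y":0,"z":0,"wx":0,"wy":0,"wz":0},{"x":0,"y":0,"z":0,"wx":0,"wy":0,"wz":0}])

```text
time: 10.07
position: [0.4276, -0.1906, 0.1152]
eef_rot: [-3.14, 0.004, -0.148]
force: [0.0, -0.2, 0.0]
gripper_width: 0.0002
```

```bash
python3 tgt.py 0 .110; python3 - <<'E'
from h import *
grab('wrist','w8.png')
E
```

```text
pos [ 0.4276 -0.1906  0.1152] rot [-3.14   0.004 -0.148] F [ 0.03 -0.21  0.01] t 10.07
delta tool cm [0.11 0.15 0.52] wz deg 0.16
```

View pics/w8.png

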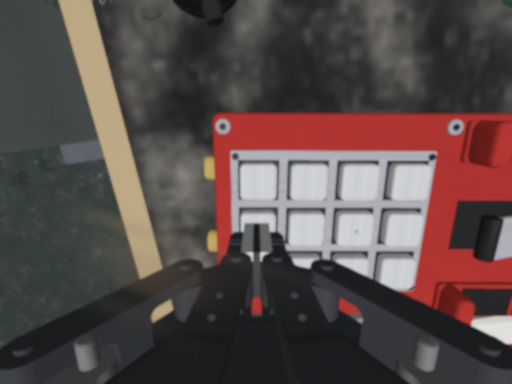

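The fingertips are over the middle key of the bottom row, at (258,222).

step_arm(increments=[{"x":0.06,"y":0.1,"z":0.3,"wx":0,"wy":0,"wz":0.1},{"x":0,"y":0,"z":0.2,"wx":0,"wy":0,"wz":0},{"x":0,"y":0,"z":0,"wx":0,"wy":0,"wz":0}])

```text
time: 10.5
position: [0.4294, -0.1927, 0.1098]
eef_rot: [-3.141, 0.002, -0.15]
force: [0.3, 0.6, -0.6]
gripper_width: 0.0002
```

```bash
python3 tgt.py 0 .0965
```

```text
pos [ 0.4294 -0.1927  0.1098] rot [-3.141  0.002 -0.15 ] F [ 0.27  0.58 -0.59] t 10.5
delta tool cm [-0.09 -0.03  1.33] wz deg 0.03
```

step_arm(increments=[{"x":-0.05,"y":0,"z":0.4,"wx":0,"wy":0,"wz":0},{"x":0,"y":0,"z":0.3,"wx":0,"wy":0,"wz":0},{"x":0,"y":0,"z":0.2,"wx":0,"wy":0,"wz":0},{"x":0,"y":0,"z":0.15,"wx":0,"wy":0,"wz":0},{"x":0,"y":0,"z":0.15,"wx":0,"wy":0,"wz":0},{"x":0,"y":0,"z":0.1,"wx":0,"wy":0,"wz":0},{"x":0,"y":0,"z":0,"wx":0,"wy":0,"wz":0}])

```text
time: 11.38
position: [0.4291, -0.1928, 0.0963]
eef_rot: [-3.14, 0.002, -0.151]
force: [-0.3, 0.4, 3.4]
gripper_width: 0.0003
```

```bash
python3 - <<'E'
from h import *
F=[]
for i in range(4): f=grab('wrist','w9.png');F.append(ctrl.get_obs()['force'])
print(np.round(F,2),ctrl.get_obs()['position'])
w=f['frame'][180:290,190:400]
cv2.imwrite('pics/c9.png',cv2.resize(w,None,fx=3.5,fy=3.5,interpolation=cv2.INTER_CUBIC))
E
```

```text
[[-0.58  0.16  3.85]
 [-0.07 -0.18  3.99]
 [-0.54  0.57  3.04]
 [-1.62  1.8   3.48]] [ 0.42909096 -0.19280245  0.09632489]
```

View pics/c9.png

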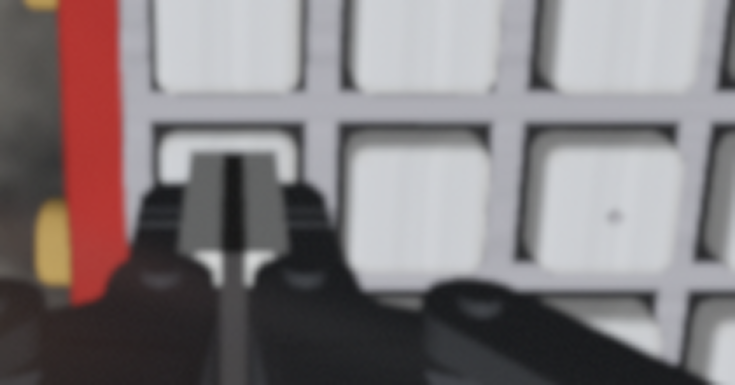

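Key 0 is down at about 3.6 N. I'll release it and go up and over to the hook lever.

step_arm(increments=[{"x":0,"y":0,"z":-0.8,"wx":0,"wy":0,"wz":0},{"x":0,"y":0,"z":-1.8,"wx":0,"wy":0,"wz":0},{"x":0,"y":0,"z":-1.8,"wx":0,"wy":0,"wz":0},{"x":3.4,"y":0,"z":0,"wx":0,"wy":0,"wz":0},{"x":3.4,"y":0,"z":0,"wx":0,"wy":0,"wz":0},{"x":3.4,"y":0,"z":0,"wx":0,"wy":0,"wz":0},{"x":2.4,"y":0,"z":0,"wx":0,"wy":0,"wz":0},{"x":0,"y":0,"z":0,"wx":0,"wy":0,"wz":0},{"x":0,"y":0,"z":0,"wx":0,"wy":0,"wz":0}])

```text
time: 12.7
position: [0.554, -0.211, 0.1424]
eef_rot: [-3.141, 0.006, -0.151]
force: [-0.2, -0.5, 0.5]
gripper_width: 0.0
```

```bash
python3 tgt.py h .115; python3 - <<'E'
from h import *
grab('wrist','w10.png')
E
```

```text
pos [ 0.554  -0.211   0.1424] rot [-3.141  0.006 -0.151] F [-0.22 -0.54  0.49] t 12.7
delta tool cm [1.83 0.03 2.73] wz deg 0.01
```

View pics/w10.png

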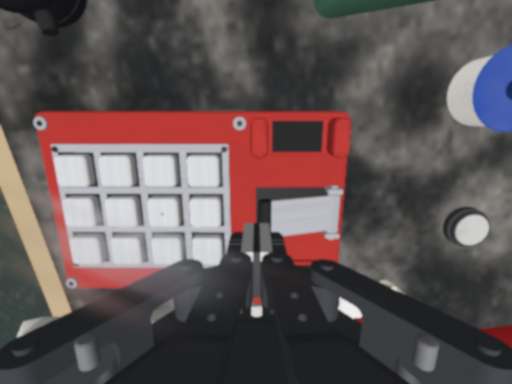

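step_arm(increments=[{"x":0.8,"y":0,"z":0.6,"wx":0,"wy":0.3,"wz":0},{"x":0.8,"y":0,"z":0.6,"wx":0,"wy":0,"wz":0},{"x":0,"y":0,"z":0.2,"wx":0,"wy":0,"wz":0},{"x":0,"y":0,"z":0,"wx":0,"wy":0,"wz":0}])

```text
time: 13.25
position: [0.5684, -0.2133, 0.1271]
eef_rot: [-3.14, 0.003, -0.152]
force: [-0.1, -0.3, -0.9]
gripper_width: 0.0004
```

```bash
python3 tgt.py h .111; python3 - <<'E'
from h import *
f=grab('wrist','w11.png')
w=f['frame'][150:290,170:370]
cv2.imwrite('pics/c11.png',cv2.resize(w,None,fx=3.5,fy=3.5,interpolation=cv2.INTER_CUBIC))
E
```

```text
pos [ 0.5684 -0.2133  0.1271] rot [-3.14   0.003 -0.152] F [-0.12 -0.33 -0.92] t 13.25
delta tool cm [0.36 0.02 1.61] wz deg -0.08
```

View pics/c11.png

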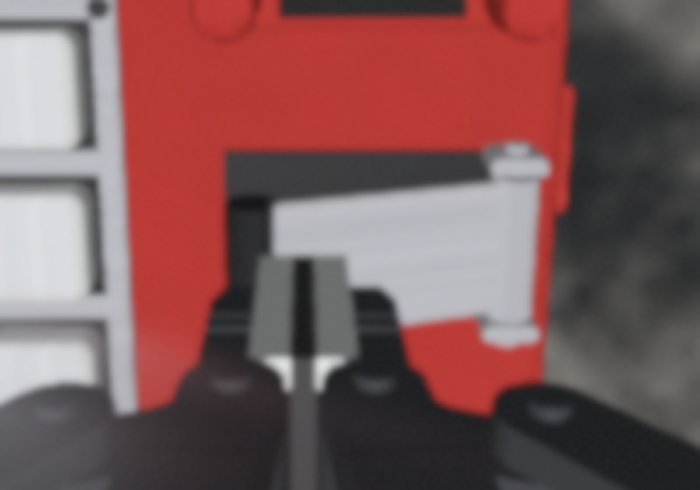

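step_arm(increments=[{"x":0.25,"y":0,"z":0.3,"wx":0,"wy":0.1,"wz":0},{"x":0,"y":0,"z":0.4,"wx":0,"wy":0,"wz":0},{"x":0,"y":0,"z":0.3,"wx":0,"wy":0,"wz":0},{"x":0,"y":0,"z":0,"wx":0,"wy":0,"wz":0}])

```text
time: 13.8
position: [0.5709, -0.2138, 0.1167]
eef_rot: [-3.14, 0.001, -0.153]
force: [-0.3, -1.1, -0.1]
gripper_width: 0.0001
```

step_arm(increments=[{"x":0,"y":0,"z":0.3,"wx":0,"wy":0,"wz":0},{"x":0,"y":0,"z":0.3,"wx":0,"wy":0,"wz":0},{"x":0,"y":0,"z":0,"wx":0,"wy":0,"wz":0}])

```text
time: 14.18
position: [0.5708, -0.2139, 0.1106]
eef_rot: [-3.14, 0.001, -0.153]
force: [0.5, 0.4, 1.5]
gripper_width: 0.0002
```

step_arm(increments=[{"x":0,"y":0,"z":0.3,"wx":0,"wy":0,"wz":0},{"x":0,"y":0,"z":0.2,"wx":0,"wy":0,"wz":0},{"x":0,"y":0,"z":0,"wx":0,"wy":0,"wz":0}])

```text
time: 14.55
position: [0.5702, -0.2138, 0.1057]
eef_rot: [-3.14, 0.002, -0.153]
force: [-0.4, 0.4, 3.6]
gripper_width: 0.0002
```

step_arm(increments=[{"x":0,"y":0,"z":0.25,"wx":0,"wy":0,"wz":0},{"x":0,"y":0,"z":0.2,"wx":0,"wy":0,"wz":0},{"x":0,"y":0,"z":0,"wx":0,"wy":0,"wz":0}])

```text
time: 14.92
position: [0.5697, -0.2138, 0.1011]
eef_rot: [-3.139, 0.002, -0.153]
force: [-1.4, 1.2, 3.4]
gripper_width: -0.0001
```

step_arm(increments=[{"x":0,"y":0,"z":0.15,"wx":0,"wy":0,"wz":0},{"x":0,"y":0,"z":0,"wx":0,"wy":0,"wz":0}])

```text
time: 15.18
position: [0.5696, -0.2138, 0.0997]
eef_rot: [-3.139, 0.003, -0.153]
force: [-2.0, -0.1, 4.8]
gripper_width: 0.0002
```

```bash
python3 tgt.py h .099; python3 - <<'E'
from h import *
F=[]
for i in range(4): f=grab('wrist','w12.png');F.append(ctrl.get_obs()['force'])
print(np.round(F,2),ctrl.get_obs()['position'])
w=f['frame'][150:290,170:370];s=grab('scene')['frame'][190:300,240:350]
cv2.imwrite('pics/c12.png',np.hstack([cv2.resize(w,(600,420),interpolation=cv2.INTER_CUBIC)[:,:380],cv2.resize(s,(420,420),interpolation=cv2.INTER_CUBIC)]))
E
```

```text
pos [ 0.5696 -0.2138  0.0997] rot [-3.139  0.003 -0.153] F [-1.99 -0.11  4.8 ] t 15.18
delta tool cm [ 0.23 -0.01  0.07] wz deg -0.13
[[-1.58  0.87  4.6 ]
 [-0.75  0.34  4.42]
 [-2.03 -0.01  3.96]
 [-2.14 -0.12  4.54]] [ 0.56954911 -0.21380617  0.09972293]
```

View pics/c12.png

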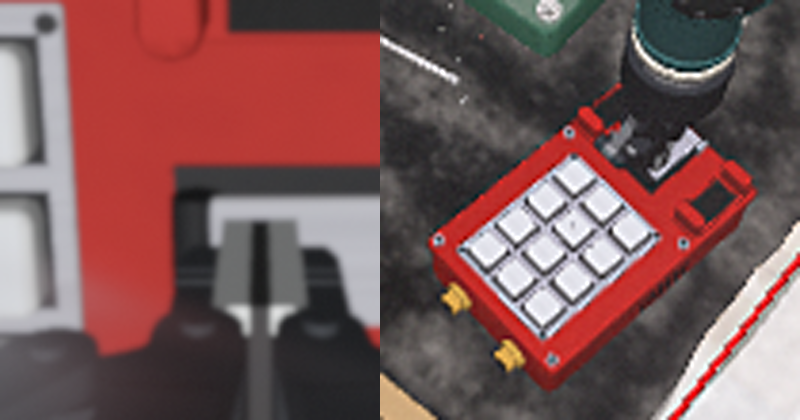

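step_arm(increments=[{"x":0,"y":0,"z":0.12,"wx":0,"wy":0,"wz":0},{"x":0,"y":0,"z":0,"wx":0,"wy":0,"wz":0},{"x":0,"y":0,"z":0,"wx":0,"wy":0,"wz":0}])

```text
time: 15.8
position: [0.5696, -0.2138, 0.0993]
eef_rot: [-3.138, 0.002, -0.153]
force: [-1.8, 0.8, 5.6]
gripper_width: 0.0
```

```bash
python3 - <<'E'
from wm import *
F=[]
for i in range(5):
    o=ctrl.get_obs();f=grab('wrist','w13.png');F.append(ctrl.get_obs()['force'])
print(np.round(F,2),np.mean(F,0),o['position'])
P=wworld({k:np.array(v) for k,v in f.items()},o['position'],o['eef_rot'])
a=-.151;ex=np.array([np.cos(a),np.sin(a)]);ey=np.array([-ex[1],ex[0]]);L=P[...,:2]-np.array([.473,-.199])
lx=L@ex;ly=L@ey;im=f['frame'].astype(int)
m=(abs(ly)<.012)&(lx>.085)&(lx<.135)&(im.min(-1)>140)&(P[...,2]>.06)
for x in np.arange(.088,.135,.006):
    k=m&(abs(lx-x)<.003);print(x.round(3),k.sum(),np.median(P[k][:,2]).round(4) if k.sum() else None)
E
```

```text
[[-1.46 -0.77  4.93]
 [-1.04 -0.05  4.26]
 [-1.86  0.44  4.95]
 [-1.98  0.98  4.94]
 [-1.5   0.38  5.  ]] [-1.56564705  0.19330138  4.81669593] [ 0.56954728 -0.21384415  0.09921639]
0.088 69 0.0775
0.094 107 0.0783
0.1 101 0.0783
0.106 140 0.0775
0.112 251 0.0774
0.118 421 0.0774
0.124 426 0.0774
0.13 457 0.0776
```

```bash
python3 - <<'E'
from h import *
print(ctrl.get_obs()['force'],ctrl.finish_job())
E
```

```text
the job is handed in; nothing more can be done
[-1.49645167  0.38415119  5.00237851] None
```

I tapped 1, 6 and 0 in that order with the closed fingertips, then pressed the hook lever down. I handed the job in at about 16 s, still holding it.

- **Keys:** each press read about 3.5 N, which puts the key about 4 mm down, past the 3 mm at which it registers. I lifted the fingertips about 14 mm or more clear of the keys after each press. Wrist pictures showed each key down and no neighbour touched. A later picture showed all the keys back up.
- **Hook:** the lever lies flat at about 77.5 mm along its length, against 77 mm fully pressed. It is held with about 5 N, the spring's full-down force.
- **Surroundings:** the telephone looked unmoved in the last scene picture, and nothing else was touched. I took no before-and-after measurement of the telephone.
- **Disagreements:** the three cameras differed by up to 4–5 mm on the keypad's position. I used a value between them, and the close-up pictures showed the fingertips centred on the keys. Single force readings scatter by about ±0.5 N. The joint values cannot be read, so key travel and hook angle come from force, height and pictures.

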